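# Unlatch the print press bar and hold it up

### The arm

A 6-joint arm with a two-finger parallel gripper is mounted at the origin on the work surface. World frame = base frame: x ahead of the robot, y to its left, z up, the work surface at z = 0. Lengths are in m, angles in rad, forces in N, time in s.
With the tool pointing down it reaches from about 0.375 to 0.9 m from the base axis. Payload 3.1 kg.
Tool frame: the origin (TCP) lies on the centre line of the jaws, within the pads' length; the fingertips stand r.tip_extent ahead of it and the grasp point (between the pads) lies 3 mm ahead of it (r.tip_extent is the distance from the TCP to the fingertips, in m); z points along the fingers, y is the direction in which the jaws open and shut (so a half turn about z gives the same grasp; the last joint's range is limited). The gripper opens to 87 mm and grips with 3 to 60 N. Pads are 19 mm wide; open, the fingers measure 117 mm over their backs; the gripper's body (75 mm by 190 mm) begins 51 mm behind the grasp point.
Start: joints at [-1.369, 0.527, 1.433, -0, 1.181, -0.178], TCP at [0.232, -0.58, 0.245] pointing down, gripper open.
Joint ranges: [-3.08, 3.08], [-0.75, 2.2], [0.22, 2.44], [-1.43, 4.57], [0, 2.65], [-2.85, 2.85]. Speed limits (rad/s): [2.79, 2.79, 3.14, 3.14, 3.14, 3.14].

### API

Orientations are given as a unit quaternion [w, x, y, z].
In Python, from plant import telemetry, optics, workorder, r gives the robot as it stands.
- The arm moves only by the shell command python3 -m inch 'ROWS' [FORCE]. ROWS is JSON, a list of rows, each an object with "slide": the shift along the tool's x, y, z in mm, a list of three; "rotation": the turn, a rotation vector about the tool's x, y, z in degrees, a list of three; "fingers": the closure, from -1 (fully open) to 1 (shut). A call has 1 to 5 rows; each row is the pose to reach, as a shift and turn from the pose commanded when the call began, along the tool's axes at that moment; what a row does not reach only later rows make up. A row lasts 1/8 s, in which the tool goes at most 62.5 mm and 10.7 degrees, less where a joint would pass 70% of its speed; a pose out of reach is approached as far as the arm can. A call with a gripper value outside its range is refused whole. The fingers move at their own pace and stop on an object; FORCE is the grip in N (left out, the last holds). Time passes only in rows, so rows that repeat a pose let the fingers close. It gives the time, the measured TCP pose, the force and the opening at its end, in the units of the state.
- telemetry.sense(): the state, without advancing time (a new reading comes with each control period).
- optics.camera(name): name is "scene" or "top" or "wrist"; returns a dict with "image" (420x560x3 uint8, blue, green, red), "range_z" (420x560 float32, m along the optical axis (not along the pixel's ray), 0 where there is no reading), "fov_y" (degrees; the focal length in pixels is half the picture's height over the tangent of half this angle, whatever the lens; pixels are square), "cx", "cy" (the principal point, pixels), "origin" and "orientation" of the camera in the world. Camera axes: x right, y down, z forward; pixel columns grow to the right and rows downward; lengths in m; the calibration is good to about 2 mm. A picture is of the moment at which its call begins.
- workorder.sign_off(): hands the job in, once; it reports no verdict.
The state is a dict: "time": time; "joints": joint angles; "qd": joint speeds; "joint_torque": joint torques, N m; "tool_pos": TCP position; "eef_rot": TCP orientation; "contact_force": force on the tool from outside, world axes, zero at the start; "ft_torque": the same for the moment, N m; "gripper_width": opening from 0.0 (shut) to 1.0 (fully open).
Only numpy, scipy, OpenCV 4.12 (cv2) and the standard library are available. Lean on these libraries where they do the work, as an engineer would, in place of code of your own. Each camera call takes 0.05 s, during which the arm holds its last target.

### The job

One of the two bars of the press lies over the mounted print (the ivory mount with a brown picture), the other over a plain grey board. Pull the red latch knob of the bar over the print sideways, outward from the press, against its spring, lift the bar's far end off its ball to about 8 cm up, and finish holding it raised there, still, so that a colleague can take the print out. Leave the other bar latched and everything else where it lies.

Things in the scene. Friction and masses are not known exactly. Their poses are not given: they have to be found in the camera images.
- press: grey twin print press, fixed: base 300 (x) x 430 (y) x 20 mm, origin on the table under it, z up. Its x runs along the bars from the hinges (robot's side) to the ball studs, y to the left. Two aluminium bars, at y = +120 (left) and -120 mm (right), hinged about y at x = -120, z = 67; the far end caps a steel ball stud at x = +100, held by a side-sliding latch with a red knob on top
- left_knob (a point): centre of the left latch's red knob, a 24 x 24 x 34 mm (tall) block with sides along the press's x and y, on a thin neck; the slide plate's top is 29 mm below this point. At press x = 100, y = +120, z = 109 mm when closed. It slides only along the press's y, outward to +y, and otherwise moves with the bar, so lifting the knob lifts the bar. 80 mm free around it. This point's axes turn with the bar
- right_knob (a point): centre of the right latch's red knob, a 24 x 24 x 34 mm (tall) block with sides along the press's x and y, on a thin neck; the slide plate's top is 29 mm below this point. At press x = 100, y = -120, z = 109 mm when closed. It slides only along the press's y, outward to -y, and otherwise moves with the bar, so lifting the knob lifts the bar. 80 mm free around it. This point's axes turn with the bar
- left_latch (a joint): slide of the left latch, m: 0 closed, grows as its knob is pulled outward, towards the press's +y; stop at 0.014. Spring: 4 N at 0, 9 N at the stop; it springs back when let go. Below 0.008 its catch is hooked under the ball's shoulder and the bar cannot rise more than 2 mm; keep it beyond that until the catch has passed the ball (bar above 0.12 rad)
- right_latch (a joint): slide of the right latch, m: 0 closed, grows as its knob is pulled outward, towards the press's -y; stop at 0.014. Spring: 4 N at 0, 9 N at the stop; it springs back when let go. Below 0.008 its catch is hooked under the ball's shoulder and the bar cannot rise more than 2 mm; keep it beyond that until the catch has passed the ball (bar above 0.12 rad)
- left_bar (a joint): angle of the left bar about its hinge, rad: 0 down on its ball, grows as its far end rises (0.22 m from hinge to ball: 0.36 rad lifts the end about 80 mm); stop at 0.9. Bar with latch about 0.4 kg; it falls back when let go
- right_bar (a joint): angle of the right bar about its hinge, rad: 0 down on its ball, grows as its far end rises (0.22 m from hinge to ball: 0.36 rad lifts the end about 80 mm); stop at 0.9. Bar with latch about 0.4 kg; it falls back when let go
- print_mid (a point): centre of the mounted print, an ivory board with a brown picture, 155 x 170 x 4 mm, lying flat in one half of the press under one of the two bars: under the left bar if it is on the press's +y side, else under the right
- board_mid (a point): centre of the plain grey board, 155 x 170 x 4 mm, lying flat in one half of the press under one of the two bars: under the left bar if it is on the press's +y side, else under the right
- loupe: black and clear magnifier, 44 mm across, 48 mm tall, bystander; origin under its centre
- weight: brass paperweight, 56 mm across, 52 mm tall, bystander; origin under its centre
- paste: white jar, 64 mm across, 75 mm tall, bystander; origin under its centre
- brush: brush lying on the table, bystander; origin on the table under it
- corners: small cardboard box 90 x 65 x 35 mm, bystander; origin under its centre
- folder: bone folder, ivory strip 150 x 22 x 6 mm, bystander; origin under its centre
Things that resemble listed ones, but are neither listed nor needed, are in the scene too. Leave any blue or turquoise look-alike of the part that bears print_mid alone.

How it is judged:
On the way, in this order (a step that is already met when the one before it is completed fails the run):
1. the latch of the bar over the print is pulled outward (more than 7 mm) while that bar is still down (((y of print_mid in the frame of press above 0 m and value of joint left_latch above 0.007 m and value of joint left_bar below 0.04 rad) or (y of print_mid in the frame of press below 0 m and value of joint right_latch above 0.007 m and value of joint right_bar below 0.04 rad))), for 0.05 s.
2. that bar is raised by more than 0.25 rad (((y of print_mid in the frame of press above 0 m and value of joint left_bar above 0.25 rad) or (y of print_mid in the frame of press below 0 m and value of joint right_bar above 0.25 rad))), for 0.2 s.
At the end, for the whole second after the job is handed in: The robot's fingers hold the bar over the print (touching the bar or its latch) raised between 0.25 and 0.55 rad (its far end about 55 to 115 mm up), still, with nothing else propping it; the other bar is down with its latch closed (((y of print_mid in the frame of press above 0 m and value of joint left_bar between 0.25 and 0.55 rad and velocity of joint left_bar between -0.08 and 0.08 rad/s and contact force between the fingers and left_bar above 0.5 N and value of joint right_bar below 0.03 rad and value of joint right_latch below 0.004 m and contact force between print and left_bar below 0.2 N) or (y of print_mid in the frame of press below 0 m and value of joint right_bar between 0.25 and 0.55 rad and velocity of joint right_bar between -0.08 and 0.08 rad/s and contact force between the fingers and right_bar above 0.5 N and value of joint left_bar below 0.03 rad and value of joint left_latch below 0.004 m and contact force between print and right_bar below 0.2 N))); the arm keeps its last pose, push and grip.
It fails at once if the other bar is opened or its latch is pulled by more than 6 mm ((y of print_mid in the frame of press above 0 m and (value of joint right_bar above 0.05 rad or value of joint right_latch above 0.006 m)) or (y of print_mid in the frame of press below 0 m and (value of joint left_bar above 0.05 rad or value of joint left_latch above 0.006 m))).
It fails at once if the print or the grey board is shifted by more than 15 mm (distance of any of print_mid, board_mid from where it was at the start of the episode above 0.015 m).
It fails at once if a bystander on the table is moved by more than 20 mm (distance of any of loupe, weight, paste, brush, corners, folder from where it was at the start of the episode above 0.02 m).
It also fails if it takes over 32 s, if anything falls off the work surface, if the arm or the gripper's body presses on something with over 40 N, if the wrist force passes 120 N, or if a joint passes its speed limit or range.

## Working session

There is one attempt and no reset: what is moved stays moved. The work goes in short steps, Python scripts to look and compute and a shell command to move; the robot and the scene stay as the last step left them, time stands still between calls to the robot, and variables do not carry over. Pictures are saved under pics/ and viewed, and the job is handed in when it is done.

```bash
ls; mkdir -p pics; python3 - <<'E'
from plant import telemetry, optics, workorder, r
import cv2
s=telemetry.sense();print(s, r.tip_extent)
for n in ["scene","top"]:
    c=optics.camera(n);cv2.imwrite(f"pics/{n}0.png",c["image"]);print(n,c["fov_y"],c["cx"],c["cy"],c["origin"],c["orientation"])
E
```

```text
pics
{'time': 0.0, 'joints': array([-1.36853613e+00,  5.28465081e-01,  1.43388176e+00, -3.59942756e-06,
        1.18136625e+00, -1.78521543e-01]), 'qd': array([ 9.03154879e-04, -9.39546604e-04,  4.46316713e-04, -1.08163318e-03,
       -2.06400944e-03,  9.06676150e-05]), 'joint_torque': array([ 1.44199970e-03, -4.40033698e+01, -1.76593995e+01,  6.32384839e-02,
        5.79607137e-02, -1.73523267e-04]), 'tool_pos': array([ 0.23215663, -0.57956378,  0.24357877]), 'eef_rot': array([-1.06012551e-03,  9.81929659e-01,  1.89243285e-01, -1.42479229e-05]), 'contact_force': array([-0.79424822,  0.1677944 , -0.89164036]), 'ft_torque': array([-0.03218616, -0.04775978, -0.04531064]), 'gripper_width': 1.0011688940059618} 0.022
scene 54.67525682031584 280.7001749217578 210.80158357156807 [1.1091827  0.38165505 1.00315571] [-0.1509684   0.41052927  0.84392366 -0.31059154]
top 42.25461019470133 279.6948439091527 207.1633834682211 [ 0.23881722 -0.07024817  1.88588343] [ 0.05394694 -0.7019783   0.70806611 -0.05439272]
```

View pics/scene0.png

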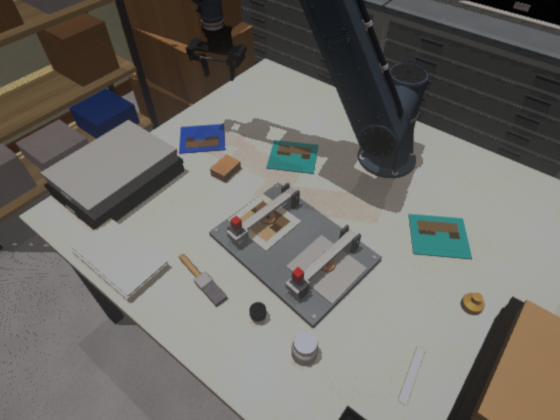

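View pics/top0.png

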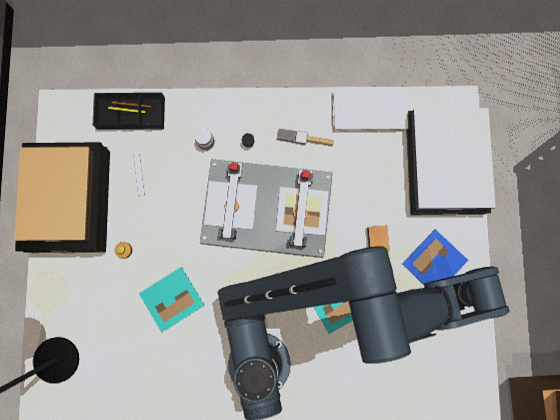

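```bash
cat > h.py <<'E'
from plant import telemetry, optics, workorder, r
import cv2, numpy as np
from scipy.spatial.transform import Rotation as R
def rot(q): return R.from_quat([q[1],q[2],q[3],q[0]])
def ray(c,u,v):
    f=c["image"].shape[0]/2/np.tan(np.radians(c["fov_y"]/2))
    d=np.stack([(np.asarray(u,float)-c["cx"])/f,(np.asarray(v,float)-c["cy"])/f,np.ones_like(np.asarray(u,float))],-1)
    return np.asarray(c["origin"]),rot(c["orientation"]).apply(d)
def onplane(c,u,v,z):
    o,d=ray(c,u,v); return o+d*((z-o[2])/d[...,2])[...,None]
def redblobs(c):
    hsv=cv2.cvtColor(c["image"],cv2.COLOR_BGR2HSV)
    m=(((hsv[...,0]<6)|(hsv[...,0]>174))&(hsv[...,1]>170)&(hsv[...,2]>80)).astype(np.uint8)
    n,l,st,ce=cv2.connectedComponentsWithStats(m)
    return m,l,[(i,st[i],ce[i]) for i in range(1,n) if st[i][4]>15]
E
python3 - <<'E'
from h import *
for n in ["scene","top"]:
    c=optics.camera(n);im=c["image"]
    m,l,b=redblobs(c)
    for i,s,ce in b:
        v,u=np.nonzero(l==i); z=c["range_z"][v,u]
        o,d=ray(c,u,v);P=(o+d*z[:,None])
        print(n,s,ce.round(1),"z pct",np.percentile(P[:,2],[5,50,95]).round(3),"top pts",P[P[:,2]>0.118].mean(0).round(4),"onplane .126",onplane(c,ce[0],ce[1],0.126).round(4))
    y0,y1,x0,x1=(170,320,200,390) if n=="scene" else (150,265,190,345)
    cv2.imwrite(f"pics/{n}0z.png",cv2.resize(im[y0:y1,x0:x1],None,fx=4,fy=4,interpolation=cv2.INTER_CUBIC))
    if n=="top":
        # press mask
        hsv=cv2.cvtColor(im,cv2.COLOR_BGR2HSV)
        o=onplane(c,np.array([211.,333,324,200]),np.array([159.,171,256,245]),0.02);print(o.round(4))
E
```

```text
scene [232 218   8   5  25] [235.4 220. ] z pct [0.123 0.125 0.128] top pts [ 0.6256 -0.1584  0.1252] onplane .126 [ 0.626  -0.1579  0.126 ]
scene [293 268  10   9  47] [297.6 272.2] z pct [0.124 0.125 0.128] top pts [0.6548 0.0788 0.1255] onplane .126 [0.6551 0.079  0.126 ]
top [230 163   8   7  41] [233.6 166. ] z pct [0.12  0.126 0.132] top pts [0.6504 0.0791 0.1259] onplane .126 [0.6504 0.0791 0.126 ]
top [302 171   7   7  36] [305.1 173.8] z pct [0.119 0.126 0.133] top pts [ 0.6218 -0.1576  0.1266] onplane .126 [ 0.6217 -0.1577  0.126 ]
[[ 0.701   0.1678  0.02  ]
 [ 0.6541 -0.2609  0.02  ]
 [ 0.3566 -0.223   0.02  ]
 [ 0.398   0.2024  0.02  ]]
```

View pics/scene0z.png

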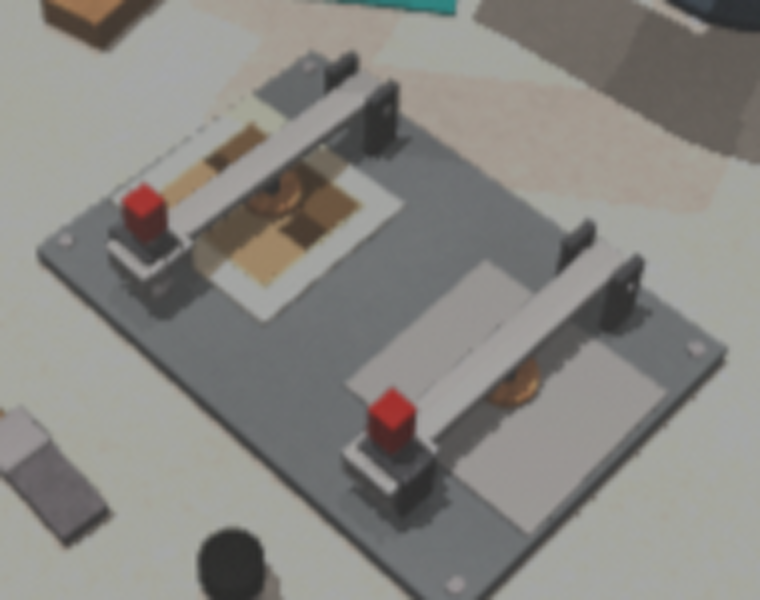

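View pics/top0z.png

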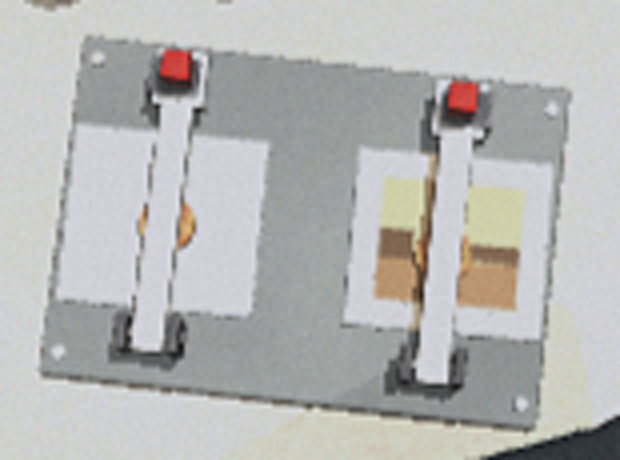

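The print (brown picture) lies under the right bar: its knob is at top-view pixel (305,174), its top at z≈0.126. The plain board is under the left bar, with its knob at (234,166). I'll approach above the right knob.

```bash
python3 -m inch '[{"slide":[52,-24,0],"rotation":[0,0,6],"fingers":-1},{"slide":[104,-49,0],"rotation":[0,0,12],"fingers":-1},{"slide":[156,-74,0],"rotation":[0,0,18],"fingers":-1},{"slide":[208,-98,0],"rotation":[0,0,24],"fingers":-1},{"slide":[260,-123,0],"rotation":[0,0,28.7],"fingers":-1}]' 30
cat > d.py <<'E'
from h import *
import sys
t=np.array([float(x) for x in sys.argv[1:4]])
s=telemetry.sense();T=rot(s["eef_rot"])
print("slide mm",(T.inv().apply(t-s["tool_pos"])*1000).round(1))
yaw=np.radians(float(sys.argv[4]));p=np.radians(float(sys.argv[5])) if len(sys.argv)>5 else 0
# target: tool x along press x, y = -press y, z down, pitched back by p about press y
W=R.from_euler('z',yaw)*R.from_euler('y',-p)*R.from_euler('x',np.pi)
print("rot deg",np.degrees((T.inv()*W).as_rotvec()).round(2), "t",s["time"],"F",s["contact_force"].round(1),"w",s["gripper_width"],"pos",s["tool_pos"].round(4))
E
python3 d.py 0.623 -0.158 0.235 -6.9
```

```text
time: 0.82
tool_pos: [0.4291, -0.368, 0.2445]
eef_rot: [0.0, 0.998, -0.062, 0.0]
contact_force: [0.5, -0.6, 0.7]
gripper_width: 0.997
slide mm [ 166.6 -232.2    9.5]
rot deg [ 0.   -0.01 -0.16] t 0.825 F [ 0.5 -0.6  0.7] w 0.9970171832434163 pos [ 0.4291 -0.368   0.2445]
```

```bash
python3 -m inch '[{"slide":[34,-47,2],"rotation":[0,0,0],"fingers":-1},{"slide":[67,-93,4],"rotation":[0,0,0],"fingers":-1},{"slide":[101,-140,6],"rotation":[0,0,0],"fingers":-1},{"slide":[134,-186,8],"rotation":[0,0,0],"fingers":-1},{"slide":[167,-232,10],"rotation":[0,0,0],"fingers":-1}]'
python3 -m inch '[{"slide":[0,0,0],"rotation":[0,0,0],"fingers":-1},{"slide":[0,0,0],"rotation":[0,0,0],"fingers":-1}]'
python3 - <<'E'
from h import *
c=optics.camera("wrist");cv2.imwrite("pics/w1.png",c["image"])
m,l,b=redblobs(c)
for i,s,ce in b:
    v,u=np.nonzero(l==i); z=c["range_z"][v,u]
    o,d=ray(c,u,v);P=(o+d*z[:,None]);k=P[:,2]>0.118
    h=P[k][:,:2].astype(np.float32)
    print(s,ce.round(1),P[k].mean(0).round(4),np.percentile(P[:,2],[5,50,95]).round(3),"minrect",cv2.minAreaRect(h))
E
python3 d.py 0.623 -0.158 0.111 -6.9
```

```text
time: 1.45
tool_pos: [0.6226, -0.1575, 0.2343]
eef_rot: [0.0, 0.998, -0.06, -0.0]
contact_force: [0.6, -1.9, 0.2]
gripper_width: 1.001
time: 1.7
tool_pos: [0.6211, -0.159, 0.2341]
eef_rot: [0.0, 0.998, -0.06, -0.001]
contact_force: [-0.3, -0.3, 0.0]
gripper_width: 1.002
[  0 189   8  27 131] [  2.4 205.1] [0.65   0.0684 0.1244] [0.122 0.124 0.126] minrect ((0.6515745520591736, 0.06781527400016785), (0.005569942761212587, 0.022464031353592873), 71.80572509765625)
[267 190  28  26 640] [279.5 202.1] [ 0.6257 -0.1591  0.1256] [0.124 0.125 0.126] minrect ((0.6583061814308167, -0.16427677869796753), (0.02221553586423397, 0.09018175303936005), 82.3975601196289)
slide mm [  2.1  -1.9 123.3]
rot deg [ 0.01  0.06 -0.01] t 1.75 F [ 0.6 -0.6 -0.2] w 1.004697228659809 pos [ 0.6208 -0.1597  0.2343]
```

View pics/w1.png

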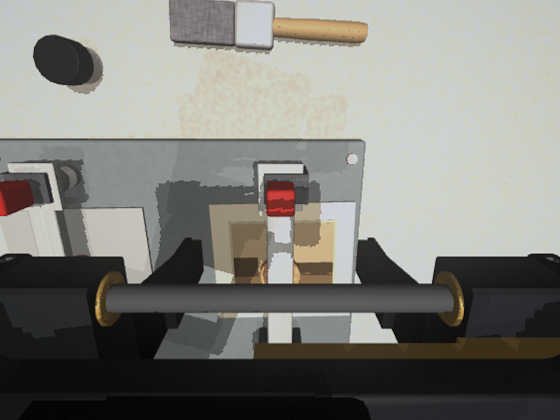

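The wrist view shows the right knob at (280,202), centred between the jaws and square to them. I'll descend.

```bash
python3 -m inch '[{"slide":[3,-1,30],"rotation":[0,0,0],"fingers":-1},{"slide":[3,-1,60],"rotation":[0,0,0],"fingers":-1},{"slide":[3,-1,90],"rotation":[0,0,0],"fingers":-1},{"slide":[3,-1,110],"rotation":[0,0,0],"fingers":-1},{"slide":[3,-1,122],"rotation":[0,0,0],"fingers":-1}]' 30
python3 -m inch '[{"slide":[0,0,0],"rotation":[0,0,0],"fingers":-1},{"slide":[0,0,0],"rotation":[0,0,0],"fingers":-1}]'
python3 d.py 0.624 -0.1585 0.111 -6.9
python3 - <<'E'
from h import *
for n in ["scene","wrist"]:
    c=optics.camera(n);im=c["image"]
    cv2.imwrite(f"pics/{n}2.png",im if n=="wrist" else cv2.resize(im[120:320,150:390],None,fx=3,fy=3))
E
```

```text
time: 2.38
tool_pos: [0.6233, -0.1599, 0.1115]
eef_rot: [-0.0, 0.998, -0.061, -0.001]
contact_force: [0.3, 0.3, -0.0]
gripper_width: 0.999
time: 2.62
tool_pos: [0.6251, -0.1592, 0.1135]
eef_rot: [0.0, 0.998, -0.06, 0.001]
contact_force: [-0.2, 0.3, -0.5]
gripper_width: 1.003
slide mm [-1.2 -0.5  2.5]
rot deg [ 0.03 -0.1  -0.02] t 2.625 F [-0.2  0.3 -0.5] w 1.002923884849827 pos [ 0.6251 -0.1592  0.1135]
```

View pics/scene2.png

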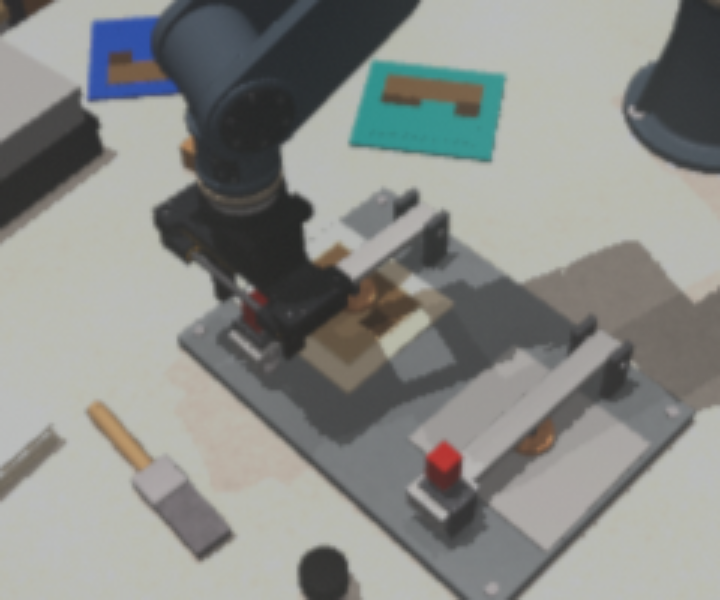

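View pics/wrist2.png

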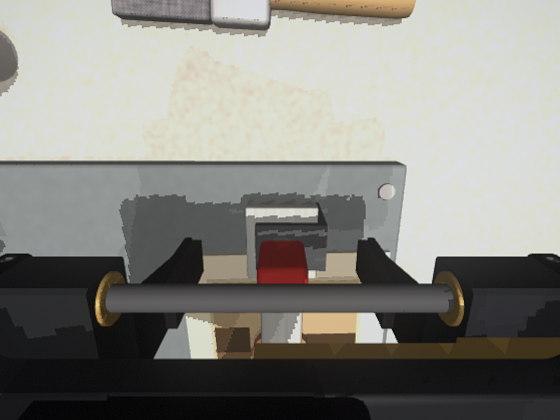

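The knob sits between the open jaws, centred at about column 282. I'll close on it.

```bash
python3 -m inch '[{"slide":[0,0,2],"rotation":[0,0,0],"fingers":1},{"slide":[0,0,2],"rotation":[0,0,0],"fingers":1},{"slide":[0,0,2],"rotation":[0,0,0],"fingers":1},{"slide":[0,0,2],"rotation":[0,0,0],"fingers":1},{"slide":[0,0,2],"rotation":[0,0,0],"fingers":1}]' 40
python3 -m inch '[{"slide":[0,0,0],"rotation":[0,0,0],"fingers":1},{"slide":[0,0,0],"rotation":[0,0,0],"fingers":1},{"slide":[0,0,0],"rotation":[0,0,0],"fingers":1}]'
python3 d.py 0.624 -0.1585 0.111 -6.9
```

```text
time: 3.35
tool_pos: [0.6247, -0.1584, 0.1105]
eef_rot: [-0.0, 0.998, -0.06, -0.0]
contact_force: [1.0, 0.7, -0.5]
gripper_width: 0.52
time: 3.72
tool_pos: [0.6245, -0.16, 0.1106]
eef_rot: [0.001, 0.998, -0.06, -0.0]
contact_force: [-1.9, -5.5, -1.1]
gripper_width: 0.27
slide mm [-0.7 -1.5 -0.4]
rot deg [ 0.15 -0.01  0.04] t 3.725 F [-1.9 -5.5 -1.1] w 0.26970513342519936 pos [ 0.6245 -0.16    0.1106]
```

```bash
python3 -m inch '[{"slide":[0,3,0],"rotation":[0,0,0],"fingers":1},{"slide":[0,6,0],"rotation":[0,0,0],"fingers":1},{"slide":[0,9,0],"rotation":[0,0,0],"fingers":1},{"slide":[0,12,0],"rotation":[0,0,0],"fingers":1},{"slide":[0,13,0],"rotation":[0,0,0],"fingers":1}]' 40
python3 -m inch '[{"slide":[0,0,0],"rotation":[0,0,0],"fingers":1},{"slide":[0,0,0],"rotation":[0,0,0],"fingers":1}]'
python3 d.py 0.6245 -0.160 0.1106 -6.9
python3 - <<'E'
from h import *
for n in ["scene","wrist"]:
    c=optics.camera(n);im=c["image"]
    cv2.imwrite(f"pics/{n}3.png",im if n=="wrist" else cv2.resize(im[180:270,200:320],None,fx=5,fy=5))
E
```

```text
time: 4.35
tool_pos: [0.6233, -0.169, 0.1105]
eef_rot: [-0.002, 0.998, -0.06, 0.0]
contact_force: [1.8, 7.2, 1.2]
gripper_width: 0.272
time: 4.6
tool_pos: [0.6234, -0.1688, 0.1106]
eef_rot: [-0.002, 0.998, -0.06, 0.0]
contact_force: [1.3, 6.8, 1.8]
gripper_width: 0.272
slide mm [ 0.  -8.9  0. ]
rot deg [-0.23  0.01 -0.01] t 4.6 F [1.3 6.8 1.8] w 0.2716975883070484 pos [ 0.6234 -0.1688  0.1106]
```

View pics/wrist3.png

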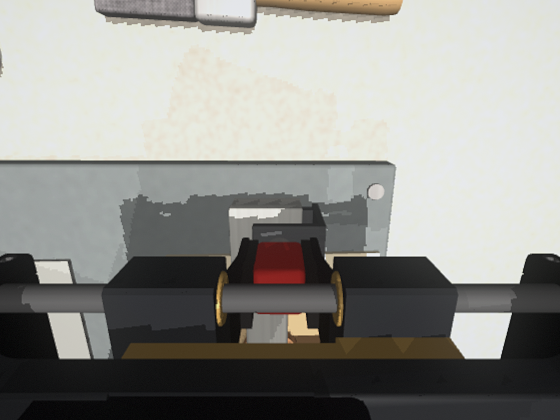

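The slide has come out about 8–9 mm (spring ≈ 7 N), with the bar still down. A bit more for margin.

```bash
python3 -m inch '[{"slide":[0,2,0],"rotation":[0,0,0],"fingers":1},{"slide":[0,3.5,0],"rotation":[0,0,0],"fingers":1},{"slide":[0,3.5,0],"rotation":[0,0,0],"fingers":1},{"slide":[0,3.5,0],"rotation":[0,0,0],"fingers":1}]' 50
python3 d.py 0.6245 -0.160 0.1106 -6.9
python3 - <<'E'
import numpy as np
# knob path relative to grip start, TCP=knob centre +~1mm: in initial tool axes (x fwd, z down)
for th in [.06,.12,.18,.24,.30,.36,.38]:
    print(th,round(np.degrees(th),1),"x",round(1000*(.22*np.cos(th)-.044*np.sin(th)-.22),1),"z",round(-1000*(.22*np.sin(th)+.044*np.cos(th)-.044),1))
E
```

```text
time: 5.2
tool_pos: [0.623, -0.1718, 0.1105]
eef_rot: [-0.002, 0.998, -0.06, 0.0]
contact_force: [2.0, 7.0, 1.0]
gripper_width: 0.272
slide mm [  0.1 -11.9  -0. ]
rot deg [-0.27  0.01 -0.02] t 5.2 F [2. 7. 1.] w 0.27206562909434334 pos [ 0.623  -0.1718  0.1105]
0.06 3.4 x -3.0 z -13.1
0.12 6.9 x -6.8 z -26.0
0.18 10.3 x -11.4 z -38.7
0.24 13.8 x -16.8 z -51.0
0.3 17.2 x -22.8 z -63.0
0.36 20.6 x -29.6 z -74.7
0.38 21.8 x -32.0 z -78.5
```

```bash
python3 -m inch '[{"slide":[-0.7,0,-3],"rotation":[0,0.8,0],"fingers":1},{"slide":[-1.4,0,-6.5],"rotation":[0,1.7,0],"fingers":1},{"slide":[-2.2,0,-10],"rotation":[0,2.6,0],"fingers":1},{"slide":[-3,0,-13],"rotation":[0,3.4,0],"fingers":1},{"slide":[-3,0,-13],"rotation":[0,3.4,0],"fingers":1}]'
python3 d.py 0.6245 -0.160 0.1106 -6.9
python3 - <<'E'
from h import *
c=optics.camera("wrist");cv2.imwrite("pics/w4.png",c["image"])
E
```

```text
time: 5.82
tool_pos: [0.62, -0.1716, 0.1233]
eef_rot: [-0.0, 0.998, -0.06, 0.03]
contact_force: [4.1, 8.1, -1.2]
gripper_width: 0.27
slide mm [  2.3 -11.9  12.9]
rot deg [-0.26 -3.41 -0.02] t 5.825 F [ 4.1  8.1 -1.2] w 0.2702538745270916 pos [ 0.62   -0.1716  0.1233]
```

View pics/w4.png

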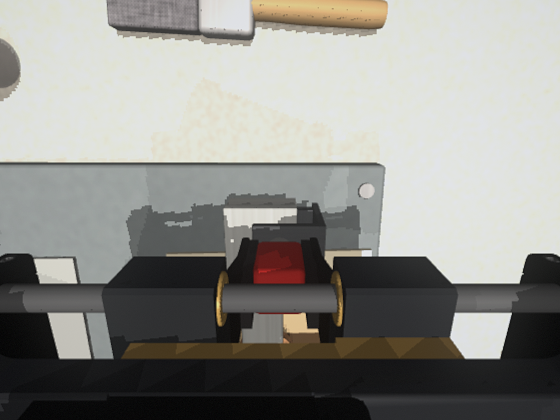

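The bar is rising with the tool: the cap moved with the knob and nothing slipped. The increments in tool axes repeat the same arc, so I'll continue.

```bash
python3 -m inch '[{"slide":[-1.4,0,-6.6],"rotation":[0,1.7,0],"fingers":1},{"slide":[-3,0,-13.1],"rotation":[0,3.4,0],"fingers":1},{"slide":[-4.8,0,-19.6],"rotation":[0,5.1,0],"fingers":1},{"slide":[-6.8,0,-26],"rotation":[0,6.9,0],"fingers":1},{"slide":[-9,0,-32.4],"rotation":[0,8.6,0],"fingers":1}]'
python3 -m inch '[{"slide":[-1.4,0,-6.6],"rotation":[0,1.7,0],"fingers":1},{"slide":[-3,0,-13.1],"rotation":[0,3.4,0],"fingers":1},{"slide":[-4.8,0,-19.6],"rotation":[0,5.1,0],"fingers":1},{"slide":[-6.8,0,-26],"rotation":[0,6.9,0],"fingers":1},{"slide":[-9,0,-32.4],"rotation":[0,8.6,0],"fingers":1}]'
python3 -m inch '[{"slide":[0,0,0],"rotation":[0,0,0],"fingers":1},{"slide":[0,0,0],"rotation":[0,0,0],"fingers":1},{"slide":[0,0,0],"rotation":[0,0,0],"fingers":1}]'
python3 d.py 0.6245 -0.160 0.1106 -6.9
python3 - <<'E'
from h import *
for n in ["scene","wrist"]:
    c=optics.camera(n);im=c["image"]
    cv2.imwrite(f"pics/{n}5.png",im if n=="wrist" else cv2.resize(im[120:320,150:390],None,fx=3,fy=3))
    m,l,b=redblobs(c)
    for i,s,ce in b:
        v,u=np.nonzero(l==i); z=c["range_z"][v,u];k=z>0
        o,d=ray(c,u,v);P=(o+d*z[:,None])[k];print(n,s,np.median(P,0).round(4))
E
```

```text
time: 6.5
tool_pos: [0.6092, -0.1705, 0.1552]
eef_rot: [0.004, 0.993, -0.06, 0.105]
contact_force: [3.8, 7.4, -0.7]
gripper_width: 0.27
time: 7.12
tool_pos: [0.5937, -0.1689, 0.1853]
eef_rot: [0.009, 0.982, -0.059, 0.179]
contact_force: [5.3, 7.9, -1.1]
gripper_width: 0.27
time: 7.5
tool_pos: [0.5938, -0.169, 0.1852]
eef_rot: [0.009, 0.982, -0.059, 0.178]
contact_force: [4.2, 8.5, -0.3]
gripper_width: 0.269
slide mm [  1.3 -12.3  80.2]
rot deg [ -0.21 -20.56   0.03] t 7.5 F [ 4.2  8.5 -0.3] w 0.2690603319339582 pos [ 0.5938 -0.169   0.1852]
scene [293 269  10   8  48] [0.6548 0.0789 0.1254]
wrist [ 253  243   52   40 1863] [ 0.6017 -0.169   0.1965]
wrist [264 313  35   1  35] [ 0.5784 -0.1674  0.1938]
```

View pics/scene5.png

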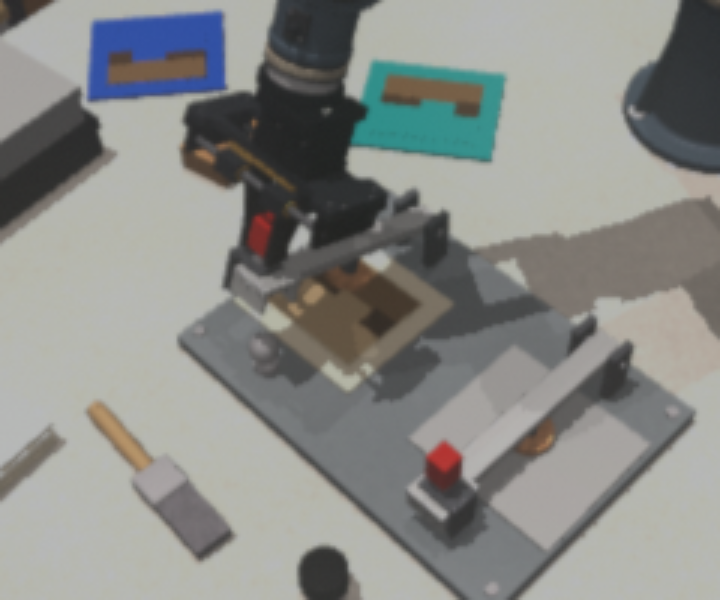

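View pics/wrist5.png

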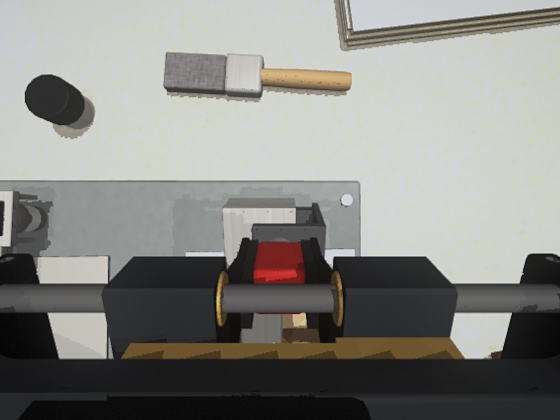

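The right bar is up about 75 mm at the knob (≈0.36 rad), with the bare ball stud visible at (265,350). It's held still in the fingers, the left bar's knob reads unchanged, and nothing props the bar. Handing in.

```bash
python3 -c "
from plant import workorder,telemetry
s=telemetry.sense();print(s['time'],abs(s['qd']).max());print(workorder.sign_off())"
```

```text
7.6 0.000881490445232217
the job is handed in; nothing more can be done
None
```

I pulled the latch on the right bar, which lay over the mounted print, raised that bar to about 0.36 rad and handed the job in with it held there. That was at 7.6 s of the 32 s allowed; no verdict was reported.

- **Latch:** the tool moved about 12 mm outward from the gripped position. The spring force suggests the slide itself came out somewhat less, roughly 8–11 mm. The first pull reached only about 8–9 mm, so I added 3.5 mm of commanded travel before lifting. The bar was still down at that point.
- **Lift:** I raised the knob along the hinge's arc while tilting the tool with it, and the grip did not slip. At the end the knob was about 75 mm up with the tool tilted 20.6°.
- **Last checks:**
    - The camera shows the bar clear of its ball and held only by the fingers.
    - Opening is 0.27 (about 23 mm on the 24 mm knob), and joint speeds are below 0.001 rad/s.
    - The left knob is where it was at the start, to within 1 mm.
    - The brush and loupe look unmoved in the pictures. I did not measure the print, the board or the bystanders again.

The side force on the tool (about 8 N) matches the latch spring. The vertical force reading stayed near 0 to -1 N, less than the 2 N or so I would expect from the bar's weight. No check failed outright.

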